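Re-set the tilt of a reading rest

ROBOT

A 6-joint arm with a two-finger parallel gripper is mounted at the origin on the work surface. World frame = base frame: x ahead of the robot, y to its left, z up, the work surface at z = 0. Lengths are in m, angles in rad, forces in N, time in s.
With the tool pointing down it reaches from about 0.325 to 0.9 m from the base axis. Payload 6.1 kg.
Tool frame: the origin (TCP) lies on the centre line of the jaws, within the pads' length; the fingertips stand 17 mm ahead of it and the grasp point (between the pads) lies 2 mm behind it; z points along the fingers, y is the line along which they close (so a half turn about z gives the same grasp; the last joint's range is limited). The gripper opens to 85 mm and grips with 20 to 120 N. Pads are 22 mm wide; open, the fingers measure 114 mm over their backs; the gripper's body (76 mm by 85 mm) begins 54 mm behind the grasp point. The pads swing forward as they close: fully open they stand 13 mm farther back than shut.
Start: joints at [-1.431, 0.22, 1.526, -0, 1.395, -0.126], TCP at [0.164, -0.603, 0.248] pointing down, gripper open.
Joint ranges: [-2.98, 2.98], [-0.91, 2.08], [0.09, 2.57], [-1.24, 4.39], [0.2, 2.65], [-2.68, 2.68]. Speed limits (rad/s): [2.57, 2.57, 3.01, 3.14, 3.14, 3.14].

INTERFACE

Orientations are given as a unit quaternion [x, y, z, w].
In Python, from rig import manip gives the robot as it stands.
- The arm moves only by the tool move_arm, never from a script. Its argument "rows" is one flat list of numbers, 5 for each row, row after row: the shift along the tool's x, y, z in m, then the turn about the tool's z in rad, then the opening, from -1 (shut) to 1 (fully open). In form: [x, y, z, spin, gripper, x, y, z, spin, gripper, ...]. A call has 1 to 5 rows; each row shifts and turns the commanded pose from where the row before left it, along the tool's axes as they then stand; what a row does not reach is not made up. A row lasts 1/12 s, in which the tool goes at most 41.7 mm and 7.16 degrees, less where a joint would pass 70% of its speed; a pose out of reach is approached as far as the arm can. A call with a gripper value outside its range is refused whole. The fingers move at their own pace and stop on an object; "force" is the grip in N (left out, the last holds). Time passes only in rows, so rows that do not move let the fingers close. It gives the time, the measured TCP pose, the force, the opening and the grip force at its end, in the units of the state.
- manip.state(): the state, without advancing time (a new reading comes with each control period).
- manip.snapshot(name): name is "scene" or "top" or "wrist"; returns a dict with "frame" (384x512x3 uint8, red, green, blue), "depth" (384x512 float32, m along the optical axis (not along the pixel's ray), 0 where there is no reading), "camera_matrix" (3x3 intrinsics, pixels), "origin" and "orientation" of the camera in the world. Camera axes: x right, y up, looking along -z (the intrinsics and any distortion apply to the point x, -y, -z); pixel columns grow to the right and rows downward; lengths in m; the calibration is good to about 2 mm. A picture is of the moment at which its call begins.
- manip.sign_off(): hands the job in; it is judged then, once.
The state is a dict: "t": time; "qpos": joint angles; "qd": joint speeds; "tau": joint torques, N m; "tcp_pos": TCP position; "tcp_rot": TCP orientation; "ft_force": force on the tool from outside, world axes, zero at the start; "torque": the same for the moment, N m; "finger_gap": opening from 0.0 (shut) to 1.0 (fully open); "finger_force": force on a finger pad.
Only numpy, scipy, OpenCV 4.12 (cv2) and the standard library are available. Lean on these libraries where they do the work, as an engineer would, in place of code of your own. Each camera call takes 0.05 s, during which the arm holds its last target. There are 200 camera calls.

TASK

Re-set the reading rest: loosen the brass lock nut by its red peg, and only then turn the black cross-bar knob until the white tongue at the raised edge of the book board is level with the red marker. Let go of the knob and tighten the nut firmly again, without forcing it, so that the setting is locked. Leave the marker and the other things on the table alone.

Things in the scene. Friction and masses are not known exactly. Their poses are not given: they have to be found in the camera images.
- rest: reading rest, fixed on the table: dark wood base plate 220 (x) by 430 (y) by 15 mm. Origin on the table, on the vertical axis shared by the steel column (54 mm wide, to z = 74 mm), the brass lock nut on it (z = 77 to 97 mm) and the black knob on top. The plate reaches from y = -65 to +365 mm; a steel rod 10 mm wide, 212 mm high, for the red marker stands at y = 345 mm
- nut_peg (a point): centre of the top of the upright red peg of the lock nut: 20 mm wide, z = 79 to 125 mm above the table, 105 mm from the axis, on a brass arm 16 mm wide (z = 80 to 94 mm) of the brass hexagon (72 mm over corners). At the start it points about along the rest's -y. From above, counterclockwise loosens, clockwise tightens; the nut does not rise
- nut (a joint): angle of the lock nut (rad), growing as it loosens; -1.5 to 1.2, about -0.15 at the start (tight). Free, it needs 6 N at the peg while moving (2 to 4 N are felt at standstill). It bites at 0 minus 0.16 rad per rad that the knob was turned clockwise; past that torque rises by 3 to 4 N m per rad: 11 to 14 N moving, 6 to 8 N at standstill, is firm; over 25 N is forced. It stays where left
- screw: adjuster screw with black cross-bar knob; origin on the axis, 97 mm above the table, x along the bar: 64 mm long, 16 mm wide, grip from z = 111 to 145 mm; white line on its +x half. At the start the bar lies along the rest's x. It turns up to 3.5 rad clockwise of that, with 0.3 N m, while the nut joint is above 0.25; a tight nut grips it hard and it must not be wrenched. It stays where left
- knob_top (a point): centre of the top of the knob, on the rest's axis, 145 mm above the table
- washer: keyed washer hidden in the steel column under the nut, which the nut presses on the screw's flange; nothing to be handled. The clamp force of the nut is the contact force between it and the screw
- tongue_tip (a point): tip of the white tongue (10 mm wide, 5 mm thick) in the middle of the board's raised edge, 230 mm from the hinge. Turning the knob clockwise by 1 rad tilts the board 0.07 rad steeper and raises the tip by 14 to 15 mm
- marker_tip (a point): tip of the red marker's pointer, on the marker's mid height: a red clip 22 mm in diameter and 14 mm high on the steel rod. It stays put unless pushed, and stands 18 to 36 mm above the tongue's height at the start
- orchid: orchid in a black pot 110 mm wide and 98 mm high, flowers up to about 300 mm; origin under the pot's centre
- mug: white mug, 80 mm wide, 90 mm high, handle on its +y side; origin under its centre
- remote: black remote control 170 by 46 by 18 mm lying flat; origin under its centre, x along its length
- novel: closed teal book 136 by 200 by 29 mm lying flat; origin under its centre
- board_hinge (a point): middle of the hinge of the tilting book board, at y = 90 mm, z = 56 mm of the rest. The board (210 mm wide, 205 mm long, with an open book clipped on) turns about the rest's x axis and rises toward the rest's +y; 0.35 rad steep at the start

How it is judged:
By the outcome, as a careful person would: the job done as asked, in the order asked, and still so for the second after the job is handed in, with the robot touching nothing.
It also fails if it takes over 72 s, if anything falls off the work surface, if the arm or the gripper's body presses on something with over 40 N, if the wrist force passes 120 N, or if a joint passes its speed limit or range.

## Working session

There is one attempt and no reset: what is moved stays moved. The work goes in short steps, Python scripts to look and compute and a tool call to move; the robot and the scene stay as the last step left them, time stands still between calls to the robot, and variables do not carry over. Pictures are saved under pics/ and viewed, at most 10 in all, crops included, and the job is handed in when it is done.

Besides the shell and the picture viewer there is one more tool, called after "Emit:" by a JSON object that holds its "fn" and its "kwargs". move_arm: Moves the arm, as the interface text tells. Its arguments: {"type":"object","properties":{"rows":{"type":"array"},"force":{"type":"number"}},"required":["rows"]}

```bash
mkdir -p pics; cat > h.py <<'E'
from rig import manip
import numpy as np, cv2
from scipy.spatial.transform import Rotation as R
def snap(n,save=None):
    s=manip.snapshot(n)
    if save: cv2.imwrite('pics/'+save+'.png',s['frame'][:,:,::-1])
    return s
def ray(s,u,v):
    K=np.array(s['camera_matrix']);d=np.array([(u-K[0,2])/K[0,0],-(v-K[1,2])/K[1,1],-1.])
    o=np.array(s['orientation']); M=R.from_quat(o).as_matrix() if o.size==4 else o
    return np.array(s['origin']),M@d
def onz(s,u,v,z):
    o,d=ray(s,u,v);return o+d*(z-o[2])/d[2]
def dep(s,u,v):
    o,d=ray(s,u,v);return o+d*s['depth'][int(v),int(u)]
def tri(a,b):
    (o1,d1),(o2,d2)=a,b
    A=np.stack([d1,-d2],1);t=np.linalg.lstsq(A,o2-o1,rcond=None)[0]
    p,q=o1+d1*t[0],o2+d2*t[1];return (p+q)/2,np.linalg.norm(p-q)
def redblobs(s,minA=15):
    f=s['frame'].astype(int);m=((f[:,:,0]>110)&(f[:,:,1]<70)&(f[:,:,2]<80)).astype(np.uint8)
    n,l,st,c=cv2.connectedComponentsWithStats(m)
    return [(c[i].round(1),st[i]) for i in range(1,n) if st[i][4]>=minA]
E
python3 - <<'E'
from h import *
np.set_printoptions(precision=4,suppress=True)
ims=[]
for n in('top','scene','wrist'):
    s=snap(n,n+'0');ims.append(s['frame'])
    print(n,s['origin'],s['orientation'],s['camera_matrix'])
    for c,st in redblobs(s):print(c,st,dep(s,*c))
print(manip.state())
E
```

```text
top [0.3272 0.0327 1.91  ] [-0.0474  0.0429  0.7092 -0.7021] [[457.9485   0.     260.4251]
 [  0.     457.9485 196.1905]
 [  0.       0.       1.    ]]
[197.5 196.3] [195 193   6   8  22] [0.5725 0.3057 0.0189]
[299.5 197.5] [298 196   4   4  16] [ 0.5491 -0.1101  0.1299]
[324.3 311.5] [316 291  25  35  91] [ 0.1864 -0.1168  0.7427]
[286.8 311.5] [281 296  19  31 124] [ 0.1883 -0.0231  0.7518]
[481.1 313.6] [473 300  18  28 104] [ 0.1587 -0.5743  0.5926]
[395.2 311.6] [342 302  89  20 129] [ 0.1766 -0.3111  0.6769]
[434. 309.] [432 307   6   6  20] [ 0.176  -0.4326  0.6227]
[264.3 325.9] [255 318  29  23 224] [0.0969 0.0329 0.3682]
[500.6 326.3] [494 324  13   5  18] [ 0.125  -0.6216  0.6013]
[293.3 355.5] [287 327  16  57 211] [ 0.0829 -0.0373  0.7499]
[267.1 338.4] [262 337  12   6  16] [0.0585 0.0242 0.376 ]
[432.9 342.2] [426 339  12   7  28] [ 0.0871 -0.4261  0.6182]
scene [1.2602 0.8247 0.8323] [0.1575 0.4407 0.8241 0.319 ] [[361.7508   0.     253.4803]
 [  0.     361.7508 185.5591]
 [  0.       0.       1.    ]]
[218.   64.1] [ 165    0  127  126 5986] [ 0.1893 -0.6594  0.3267
[... 931 characters left out ...]
7879] [[267.1704   0.     255.7621]
 [  0.     267.1704 192.9913]
 [  0.       0.       1.    ]]
[437.8 366.5] [429 355  22  29 132] [-0.3309 -1.3185 -0.2823]
[ 86.2 376.1] [ 62 367  53  17 645] [-0.661  -0.2749 -0.2863]
{'t': 0.15, 'qpos': array([-1.4311,  0.221 ,  1.5274,  0.    ,  1.3947, -0.1261]), 'qd': array([ 0.0005, -0.0035, -0.0035, -0.0033, -0.0001,  0.0011]), 'tau': array([ -0.0002, -49.7483, -38.9905,  -0.0003,   0.0071,  -0.    ]), 'tcp_pos': array([ 0.1641, -0.6026,  0.2474]), 'tcp_rot': array([ 0.9912,  0.1325,  0.    , -0.0008]), 'ft_force': array([-0.8798,  0.1864,  0.2275]), 'torque': array([-0.0491, -0.0014,  0.0395]), 'finger_force': 0.0, 'finger_gap': 0.9993386135025396}
```

View pics/top0.png

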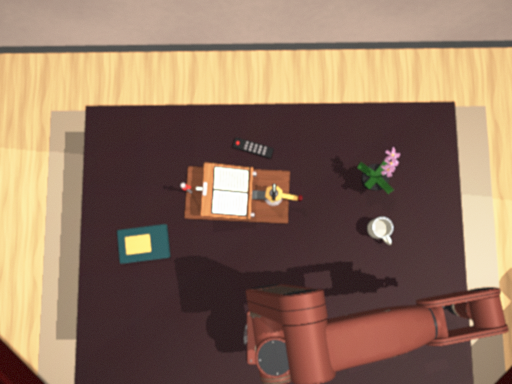

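View pics/scene0.png

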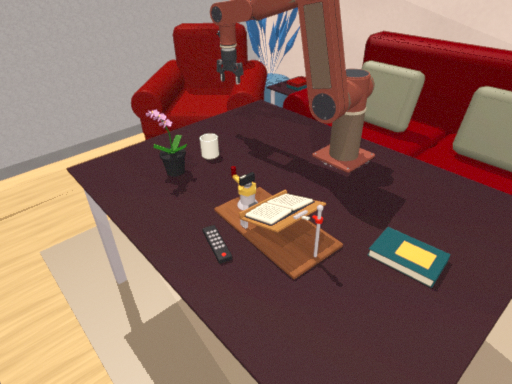

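The top view shows the rest at about (240,195), with the knob near (273,195), the peg near (299,197) and the marker near (184,187). The orchid (378,178) and mug (380,230) are well off to the right. The scene view confirms this. I'll bring the wrist camera over.

Emit:
{"fn": "move_arm", "kwargs": {"rows": [0.0243, -0.0272, -0.0036, 0, 1, 0.0243, -0.0272, -0.0036, 0, 1, 0.0243, -0.0272, -0.0036, 0, 1, 0.0243, -0.0272, -0.0036, 0, 1, 0.0243, -0.0272, -0.0036, 0, 1]}}

```text
t: 0.57
tcp_pos: [0.246, -0.4382, 0.2659]
tcp_rot: [0.991, 0.132, -0.0, -0.0]
ft_force: [0.8, -0.6, -0.1]
finger_gap: 1.003
finger_force: 0.0
```

Emit:
{"fn": "move_arm", "kwargs": {"rows": [0.0243, -0.0272, -0.0036, 0, 1, 0.0243, -0.0272, -0.0036, 0, 1, 0.0243, -0.0272, -0.0036, 0, 1, 0.0243, -0.0272, -0.0036, 0, 1, 0.0243, -0.0272, -0.0036, 0, 1]}}

```text
t: 0.98
tcp_pos: [0.3275, -0.275, 0.2843]
tcp_rot: [0.991, 0.132, 0.0, 0.0]
ft_force: [0.7, -0.7, 0.0]
finger_gap: 1.0
finger_force: 0.0
```

Emit:
{"fn": "move_arm", "kwargs": {"rows": [0.0243, -0.0272, -0.0036, 0, 1, 0.0243, -0.0272, -0.0036, 0, 1, 0.0243, -0.0272, -0.0036, 0, 1, 0.0243, -0.0272, -0.0036, 0, 1, 0, 0, 0, 0, 1]}}

```text
t: 1.4
tcp_pos: [0.3945, -0.1412, 0.2995]
tcp_rot: [0.991, 0.136, 0.001, -0.001]
ft_force: [-0.0, -0.2, 0.1]
finger_gap: 1.001
finger_force: 0.0
```

Emit:
{"fn": "move_arm", "kwargs": {"rows": [0, 0, 0, 0, 1, 0, 0, 0, 0, 1]}}

```text
t: 1.57
tcp_pos: [0.3922, -0.1463, 0.2985]
tcp_rot: [0.991, 0.133, -0.0, 0.0]
ft_force: [-0.7, -1.4, -0.5]
finger_gap: 1.003
finger_force: 0.0
```

```bash
python3 - <<'E'
from h import *
import pickle
np.set_printoptions(precision=4,suppress=True)
s=snap('wrist','w1');pickle.dump(s,open('w1.pkl','wb'))
for c,st in redblobs(s):print(c,st,dep(s,*c))
x=manip.state();print(x['tcp_pos'],x['tcp_rot'],x['qpos'],s['origin'])
E
```

```text
[265.1  19.5] [256   9  20  22 346] [ 0.5506 -0.1122  0.1237]
[ 86.2 283.6] [ 79 282  15   4  25] [0.1019 0.0899 0.0028]
[171.7 303.1] [166 301  13   6  35] [ 0.1035 -0.066   0.0045]
[185.4 306.4] [180 304  12   8  25] [ 0.1023 -0.0914  0.0034]
[ 0.392  -0.1468  0.2984] [ 0.9912  0.1323 -0.0004  0.    ] [-0.5469 -0.3269  1.9586 -0.0005  1.5105  0.7586] [ 0.4557 -0.1283  0.4233]
```

View pics/w1.png

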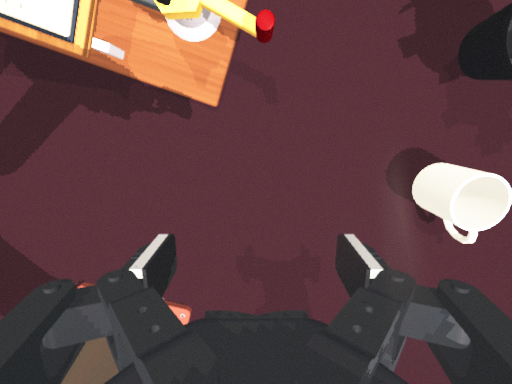

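The peg top is at (265,15), with the column and nut at (190,15) and the plate corner at (217,105). The mug and pot are off to the right. I'll move forward and left so that the peg, knob and marker are all in view.

Emit:
{"fn": "move_arm", "kwargs": {"rows": [0.03, -0.0225, -0.005, 0, 1, 0.03, -0.0225, -0.005, 0, 1, 0.03, -0.0225, -0.005, 0, 1, 0.03, -0.0225, -0.005, 0, 1, 0.03, -0.0225, -0.005, 0, 1]}}

```text
t: 2.03
tcp_pos: [0.5083, 0.0011, 0.3236]
tcp_rot: [0.991, 0.131, -0.0, 0.0]
ft_force: [0.6, -1.1, 0.3]
finger_gap: 1.001
finger_force: 0.0
```

Emit:
{"fn": "move_arm", "kwargs": {"rows": [0.03, -0.0225, -0.005, 0, 1, 0, 0, 0, 0, 1, 0, 0, 0, 0, 1, 0, 0, 0, 0, 1]}}

```text
t: 2.37
tcp_pos: [0.5303, 0.0297, 0.3279]
tcp_rot: [0.991, 0.132, -0.001, 0.0]
ft_force: [-0.2, -0.4, -0.0]
finger_gap: 0.999
finger_force: 0.0
```

```bash
python3 - <<'E'
from h import *
import pickle
np.set_printoptions(precision=4,suppress=True)
s=snap('wrist','w2');pickle.dump(s,open('w2.pkl','wb'))
for c,st in redblobs(s):print(c,st,dep(s,*c))
x=manip.state();print(x['tcp_pos'],x['tcp_rot'],x['qpos'],s['origin'])
E
```

```text
[70.6 38.2] [ 64  27  16  23 169] [0.6236 0.2617 0.1311]
[83.4 68. ] [ 74  43  20  51 299] [0.5975 0.2499 0.1239]
[294.  95.] [ 241   53  107  101 3579] [ 0.6453 -0.0004  0.0136]
[96.  62.7] [94 56  5 15 25] [0.6068 0.2378 0.1221]
[ 80.6 100.8] [78 95  5 12 21] [0.5613 0.2488 0.1254]
[246.7  97.2] [244  95   7   6  15] [0.623  0.0695 0.014 ]
[ 67.1 121.3] [ 60  96  19  52 216] [0.5345 0.2601 0.1283]
[240.3 107.1] [234 100  12  14  82] [0.6062 0.0754 0.0138]
[262.4 179. ] [ 219  141   98   73 3161] [0.5045 0.0112 0.0143]
[ 56.8 150.4] [ 53 145   9  11  33] [0.4976 0.2677 0.1306]
[368.3 187.9] [363 183  12  11 101] [ 0.551  -0.1123  0.1244]
[0.5301 0.0295 0.3281] [ 0.9913  0.1314 -0.0007  0.0001] [-0.0926 -0.0467  1.663  -0.0005  1.5266  1.2147] [0.5941 0.0475 0.4526]
```

View pics/w2.png

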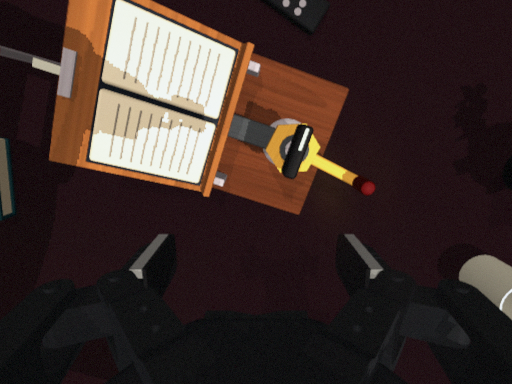

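The knob bar runs from (305,128) to (290,175), with its white line on the upper half. The peg top is at (368,187) and the tongue at (45,66). Next I'll measure the knob and peg from depth and from two views.

```bash
cat >> h.py <<'E'
def cloud(s):
    v,u=np.mgrid[0:384,0:512];K=np.array(s['camera_matrix']);D=s['depth']
    M=R.from_quat(s['orientation']).as_matrix()
    d=np.stack([(u-K[0,2])/K[0,0],-(v-K[1,2])/K[1,1],-np.ones(u.shape)],-1)*D[...,None]
    P=d@M.T+np.array(s['origin']);P[D<=0]=np.nan;return P
def bar(P,m):
    (c,wh,a)=cv2.minAreaRect(P[m][:,:2].astype(np.float32)*1000);return np.array(c)/1000,wh,a
E
python3 - <<'E'
from h import *
import pickle
np.set_printoptions(precision=4,suppress=True)
for n in('w1','w2'):
    s=pickle.load(open(n+'.pkl','rb'));P=cloud(s);f=s['frame'].astype(int)
    z=P[...,2]
    near=(abs(P[...,0]-.55)<.15)&(abs(P[...,1]+.03)<.15)
    red=(f[...,0]>60)&(f[...,1]<50)&(z>.119)&(z<.135)&near&(P[...,1]<-.08)
    v,u=np.nonzero(red);print(n,'peg',red.sum(),P[red].mean(0),bar(P,red), (u.mean(),v.mean()))
    k=(z>.139)&(z<.155)&near&(P[...,1]<.05)
    if k.sum()>20:print('knob',k.sum(),P[k].mean(0),bar(P,k))
    w=(z>.010)&(z<.02)&(abs(P[...,0]-.55)<.2)&(abs(P[...,1]-.1)<.3)
    print('plate',w.sum(),bar(P,w))
    nt=(z>.09)&(z<.102)&near&(f[...,0]>f[...,2]+60)&(P[...,1]<.06); print('nut',nt.sum(),np.median(z[nt]))
E
```

```text
w1 peg 330 [ 0.5502 -0.1117  0.1236] (array([ 0.5506, -0.1122]), (18.97208023071289, 17.989748001098633), 15.327091217041016) (np.float64(264.5242424242424), np.float64(19.79090909090909))
plate 9800 (array([0.5381, 0.0824]), (308.66949462890625, 141.94415283203125), 86.87490844726562)
nut 742 0.09339662297767673
w2 peg 151 [ 0.5511 -0.1117  0.1239] (array([ 0.551, -0.112]), (16.930721282958984, 17.55094337463379), 53.812950134277344) (np.float64(367.64900662251654), np.float64(187.60927152317882))
knob 750 [ 0.5733 -0.0082  0.1435] (array([ 0.5724, -0.0088]), (16.187347412109375, 63.49971389770508), 86.45403289794922)
plate 10407 (array([0.6146, 0.1389]), (429.8487548828125, 286.3558349609375), 86.61335754394531)
nut 1454 0.0954452254041199
```

Emit:
{"fn": "move_arm", "kwargs": {"rows": [-0.0034, 0.0284, 0.024, 0, 1, -0.0034, 0.0284, 0.024, 0, 1, -0.0034, 0.0284, 0.024, 0, 1, -0.0034, 0.0284, 0.024, 0, 1, -0.0034, 0.0284, 0.024, 0, 1]}}

```text
t: 2.83
tcp_pos: [0.5504, -0.1133, 0.2079]
tcp_rot: [0.991, 0.131, 0.0, 0.0]
ft_force: [0.8, 0.4, -0.4]
finger_gap: 1.0
finger_force: 0.0
```

Emit:
{"fn": "move_arm", "kwargs": {"rows": [0, 0, 0, -0.1228, 1, 0, 0, 0, -0.1228, 1, 0, 0, 0, -0.1228, 1, 0, 0, 0, -0.1228, 1, 0, 0, 0, -0.1228, 1]}}

```text
t: 3.25
tcp_pos: [0.5503, -0.1123, 0.2087]
tcp_rot: [0.904, 0.427, -0.0, 0.0]
ft_force: [-0.5, -0.5, 0.1]
finger_gap: 0.999
finger_force: 0.0
```

Emit:
{"fn": "move_arm", "kwargs": {"rows": [0, 0, 0, -0.1228, 1, 0, 0, 0, -0.1228, 1, 0, 0, 0, -0.1228, 1, 0, 0, 0, -0.1228, 1, 0, 0, 0, 0, 1]}}

```text
t: 3.67
tcp_pos: [0.5505, -0.1119, 0.2088]
tcp_rot: [0.774, 0.634, -0.0, 0.0]
ft_force: [0.9, -0.0, 0.1]
finger_gap: 0.998
finger_force: 0.0
```

Emit:
{"fn": "move_arm", "kwargs": {"rows": [0, 0, 0, 0, 1, 0, 0, 0, 0, 1]}}

```text
t: 3.83
tcp_pos: [0.551, -0.1112, 0.2088]
tcp_rot: [0.776, 0.631, -0.0, 0.0]
ft_force: [0.1, -0.5, -0.7]
finger_gap: 0.998
finger_force: 0.0
```

```bash
cat >> h.py <<'E'
AX=np.array([.5724,-.0088])
def tool():
    x=manip.state();M=R.from_quat(x['tcp_rot']).as_matrix();psi=np.arctan2(M[1,0],M[0,0])
    d=x['tcp_pos'][:2]-AX
    print('t',x['t'],'tcp',x['tcp_pos'],'psi',psi,'polar',np.hypot(*d),np.degrees(np.arctan2(d[1],d[0])),'q6',x['qpos'][5],'F',x['ft_force'],'gap',x['finger_gap'],x['finger_force']);return x,M
def totool(target,M,pos): return M.T@(np.array(target)-pos)
E
python3 - <<'E'
from h import *
np.set_printoptions(precision=4,suppress=True)
x,M=tool();print(totool([.5507,-.1119,.110],M,x['tcp_pos']))
s=snap('wrist','w3');P=cloud(s);f=s['frame'].astype(int);z=P[...,2]
red=(f[...,0]>60)&(f[...,1]<50)&(z>.119)&(z<.135)&(np.hypot(P[...,0]-.55,P[...,1]+.112)<.03)
print('peg',red.sum(),P[red].mean(0),bar(P,red))
k=(z>.139)&(z<.155)&(np.hypot(P[...,0]-.57,P[...,1]+.009)<.05);print('knob',k.sum(),bar(P,k))
E
```

```text
t 3.8333 tcp [ 0.551  -0.1112  0.2088] psi 1.365752018399159 polar 0.10459817688963291 -101.80998999916093 q6 -0.13427635060262835 F [ 0.1119 -0.4813 -0.7485] gap 0.997865220186171 0.0
[-0.0007 -0.0002  0.0988]
peg 125 [ 0.5514 -0.1067  0.1225] (array([ 0.5511, -0.1092]), (15.192651748657227, 18.434383392333984), 77.61451721191406)
knob 2524 (array([ 0.5715, -0.0089]), (16.240463256835938, 64.11676788330078), 86.61410522460938)
```

Emit:
{"fn": "move_arm", "kwargs": {"rows": [0, 0, 0.033, 0, 1, 0, 0, 0.033, 0, 1, 0, 0, 0.032, 0, 1, 0, 0, 0, 0, 1, 0, 0, 0, 0, 1]}}

```text
t: 4.3
tcp_pos: [0.5498, -0.1098, 0.1091]
tcp_rot: [0.775, 0.632, -0.001, -0.002]
ft_force: [0.5, -0.2, 0.9]
finger_gap: 1.0
finger_force: 0.0
```

Emit:
{"fn": "move_arm", "kwargs": {"rows": [0, 0, 0, 0, -1, 0, 0, 0, 0, -1, 0, 0, 0, 0, -1, 0, 0, 0, 0, -1, 0, 0, 0, 0, -1], "force": 40}}

```text
t: 4.72
tcp_pos: [0.5523, -0.1104, 0.112]
tcp_rot: [0.774, 0.633, 0.001, 0.001]
ft_force: [0.3, -0.7, -0.6]
finger_gap: 0.295
finger_force: 0.0
```

Emit:
{"fn": "move_arm", "kwargs": {"rows": [0, 0, 0, 0, -1, 0, 0, 0, 0, -1, 0, 0, 0, 0, -1, 0, 0, 0, 0, -1, 0, 0, 0, 0, -1]}}

```text
t: 5.13
tcp_pos: [0.5522, -0.1104, 0.1119]
tcp_rot: [0.774, 0.633, 0.0, 0.001]
ft_force: [-1.0, 0.7, 7.1]
finger_gap: 0.223
finger_force: 39.0
```

Emit:
{"fn": "move_arm", "kwargs": {"rows": [0.0001, 0.0052, 0, -0.05, -1, 0.0001, 0.0052, 0, -0.05, -1, 0.0001, 0.0052, 0, -0.05, -1]}}

```text
t: 5.38
tcp_pos: [0.5669, -0.1123, 0.1118]
tcp_rot: [0.724, 0.69, -0.0, -0.0]
ft_force: [-5.6, 1.6, 10.0]
finger_gap: 0.222
finger_force: 39.5
```

Emit:
{"fn": "move_arm", "kwargs": {"rows": [0.0001, 0.0052, 0, -0.05, -1, 0.0001, 0.0052, 0, -0.05, -1, 0.0001, 0.0052, 0, -0.05, -1, 0.0001, 0.0052, 0, -0.05, -1, 0.0001, 0.0052, 0, -0.05, -1]}}

```text
t: 5.8
tcp_pos: [0.5926, -0.1104, 0.1118]
tcp_rot: [0.632, 0.775, -0.0, -0.0]
ft_force: [-6.4, 1.2, 9.9]
finger_gap: 0.22
finger_force: 39.5
```

Emit:
{"fn": "move_arm", "kwargs": {"rows": [0.0001, 0.0052, 0, -0.05, -1, 0.0001, 0.0052, 0, -0.05, -1, 0.0001, 0.0052, 0, -0.05, -1, 0.0001, 0.0052, 0, -0.05, -1, 0.0001, 0.0052, 0, -0.05, -1]}}

```text
t: 6.22
tcp_pos: [0.6171, -0.1022, 0.1118]
tcp_rot: [0.53, 0.848, -0.0, -0.001]
ft_force: [-7.2, 1.4, 10.4]
finger_gap: 0.216
finger_force: 39.5
```

```bash
python3 - <<'E'
from h import *
tool()
E
```

```text
t 6.2167 tcp [ 0.6170692  -0.10220343  0.11183969] psi 2.0233677173562157 polar 0.1035352007709598 -64.44103626856584 q6 -0.7423191088037061 F [-7.21583865  1.39491966 10.40823581] gap 0.2157312281521081 39.534276723861694
```

Emit:
{"fn": "move_arm", "kwargs": {"rows": [0, 0, 0, 0, 1, 0, 0, 0, 0, 1, 0, 0, 0, 0, 1, 0, 0, 0, 0, 1, 0, 0, 0, 0, 1]}}

```text
t: 6.63
tcp_pos: [0.6172, -0.1023, 0.1103]
tcp_rot: [0.532, 0.847, -0.0, -0.0]
ft_force: [0.2, 0.0, 0.3]
finger_gap: 0.914
finger_force: 0.0
```

Emit:
{"fn": "move_arm", "kwargs": {"rows": [0, 0, -0.032, 0, 1, 0, 0, -0.032, 0, 1, 0, 0, -0.032, 0, 1, 0.035, 0, 0, -0.1056, 1, 0, 0, 0, 0, 1]}}

```text
t: 7.05
tcp_pos: [0.6023, -0.068, 0.2096]
tcp_rot: [0.484, 0.875, 0.001, 0.001]
ft_force: [-0.3, 1.0, -1.2]
finger_gap: 0.998
finger_force: 0.0
```

Emit:
{"fn": "move_arm", "kwargs": {"rows": [0, 0, 0, -0.1056, 1, 0, 0, 0, -0.1056, 1, 0, 0, 0, -0.1056, 1, 0, 0, 0, -0.1056, 1, 0, 0, 0, -0.1056, 1]}}

```text
t: 7.47
tcp_pos: [0.6019, -0.0709, 0.2062]
tcp_rot: [0.239, 0.971, -0.0, -0.0]
ft_force: [-0.9, 0.5, -0.7]
finger_gap: 1.0
finger_force: 0.0
```

Emit:
{"fn": "move_arm", "kwargs": {"rows": [0, 0, 0, -0.1056, 1, 0, 0, 0, -0.1056, 1, 0, 0, 0, -0.1056, 1, 0, 0, 0, -0.1056, 1, 0, 0, 0, 0, 1]}}

```text
t: 7.88
tcp_pos: [0.602, -0.0709, 0.2062]
tcp_rot: [0.031, 1.0, 0.0, -0.0]
ft_force: [0.4, -0.0, 0.5]
finger_gap: 1.002
finger_force: 0.0
```

Emit:
{"fn": "move_arm", "kwargs": {"rows": [0, 0, 0, 0, 1]}}

```text
t: 7.97
tcp_pos: [0.602, -0.0709, 0.2063]
tcp_rot: [0.034, 0.999, 0.0, -0.0]
ft_force: [0.0, -0.5, -0.4]
finger_gap: 1.002
finger_force: 0.0
```

```bash
python3 - <<'E'
from h import *
np.set_printoptions(precision=4,suppress=True)
x,M=tool();print(totool([.572,-.0088,.130],M,x['tcp_pos']))
s=snap('wrist','w4');P=cloud(s);f=s['frame'].astype(int);z=P[...,2]
red=(f[...,0]>60)&(f[...,1]<50)&(z>.119)&(z<.135)&(np.hypot(P[...,0]-.6178,P[...,1]+.1035)<.03)
if red.sum()>10: print('peg',red.sum(),P[red].mean(0),bar(P,red))
k=(z>.139)&(z<.155)&(np.hypot(P[...,0]-.572,P[...,1]+.009)<.05);print('knob',k.sum(),bar(P,k))
E
```

```text
t 7.9667 tcp [ 0.602  -0.0709  0.2063] psi 3.073303973198919 polar 0.0687516849250889 -64.50185395857956 q6 -1.7497068916502732 F [ 0.0024 -0.5414 -0.3931] gap 1.0022411835475775 0.0
[0.0341 0.0599 0.0763]
peg 375 [ 0.617  -0.1033  0.1239] (array([ 0.6172, -0.1032]), (18.377132415771484, 18.232315063476562), 82.52641296386719)
knob 1945 (array([ 0.5709, -0.0096]), (16.453746795654297, 62.65275955200195), 86.35758209228516)
```

View pics/w4.png

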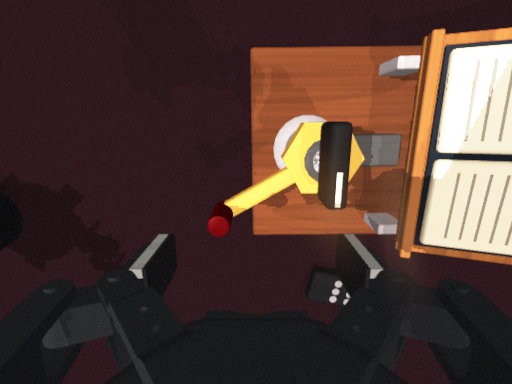

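The knob is at (336,165) with its white line toward the bottom, and the peg has swung to (219,222). That puts the nut at about +0.51, so it is loose. Now I'll grasp the knob.

Emit:
{"fn": "move_arm", "kwargs": {"rows": [0.017, 0.03, 0, 0, 1, 0.017, 0.0299, 0, 0, 1, 0, 0, 0.025, 0, 0.6, 0, 0, 0.025, 0, 0.6, 0, 0, 0.025, 0, 0.6]}}

```text
t: 8.43
tcp_pos: [0.5725, -0.0082, 0.1317]
tcp_rot: [0.033, 0.999, -0.0, 0.001]
ft_force: [-0.7, -0.7, -0.5]
finger_gap: 0.797
finger_force: 0.0
```

Emit:
{"fn": "move_arm", "kwargs": {"rows": [0, 0, 0, 0, 0.5, 0, 0, 0, 0, -1, 0, 0, 0, 0, -1, 0, 0, 0, 0, -1, 0, 0, 0, 0, -1], "force": 80}}

```text
t: 8.85
tcp_pos: [0.5735, -0.0093, 0.1337]
tcp_rot: [0.033, 0.999, -0.0, 0.002]
ft_force: [-0.2, -10.1, 7.1]
finger_gap: 0.188
finger_force: 9.2
```

Emit:
{"fn": "move_arm", "kwargs": {"rows": [0, 0, 0, 0, -1, 0, 0, 0, 0, -1, 0, 0, 0, 0, -1, 0, 0, 0, 0, -1]}}

```text
t: 9.18
tcp_pos: [0.5736, -0.0094, 0.134]
tcp_rot: [0.032, 0.999, -0.001, 0.002]
ft_force: [-1.5, -1.3, 6.8]
finger_gap: 0.172
finger_force: 78.8
```

```bash
python3 - <<'E'
from h import *
np.set_printoptions(precision=4,suppress=True)
tool()
import pickle
for n in('scene','top'):
  s=snap(n);pickle.dump(s,open(n+'5.pkl','wb'))
s=pickle.load(open('scene5.pkl','rb'))
cv2.imwrite('pics/s5.png',cv2.resize(s['frame'][190:280,210:350,::-1],None,fx=5,fy=5,interpolation=cv2.INTER_CUBIC))
s=pickle.load(open('top5.pkl','rb'))
cv2.imwrite('pics/t5.png',cv2.resize(s['frame'][150:230,170:310,::-1],None,fx=5,fy=5,interpolation=cv2.INTER_CUBIC))
E
python3 -c "
import cv2,numpy as np
a=cv2.imread('pics/s5.png');b=cv2.imread('pics/t5.png')
c=np.vstack([a,b]);cv2.imwrite('pics/c5.png',cv2.resize(c,(494,600)))"
```

```text
t 9.1833 tcp [ 0.5736 -0.0094  0.134 ] psi 3.076842607239914 polar 0.0013239124984999154 -27.28898344351229 q6 -1.6593284682857423 F [-1.4992 -1.3348  6.8353] gap 0.17191282515627326 78.75339031219482
```

View pics/c5.png

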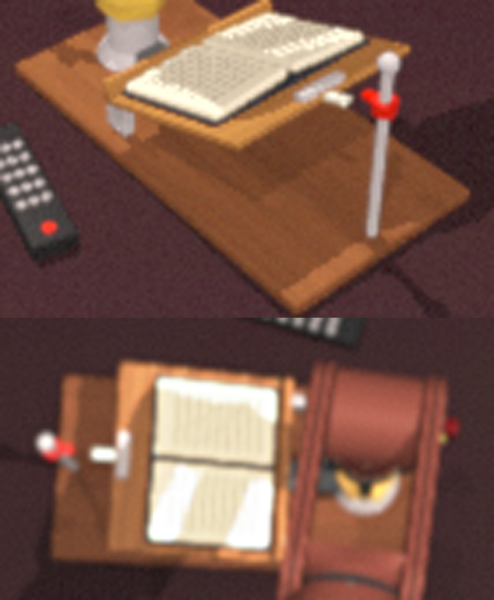

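The scene crop shows the white tongue tip at (350,100) pointing at the red clip at (380,103). The tongue is still below the clip. I'm turning the knob clockwise.

Emit:
{"fn": "move_arm", "kwargs": {"rows": [0, 0, 0, 0.1, -1, 0, 0, 0, 0.1, -1, 0, 0, 0, 0.1, -1]}}

```text
t: 9.53
tcp_pos: [0.5735, -0.0098, 0.134]
tcp_rot: [0.184, 0.983, -0.001, 0.002]
ft_force: [-2.0, -4.1, 6.3]
finger_gap: 0.168
finger_force: 79.0
```

Emit:
{"fn": "move_arm", "kwargs": {"rows": [0, 0, 0, 0.1, -1, 0, 0, 0, 0.1, -1, 0, 0, 0, 0.1, -1, 0, 0, 0, 0.1, -1, 0, 0, 0, 0.1, -1]}}

```text
t: 9.95
tcp_pos: [0.5731, -0.0102, 0.1339]
tcp_rot: [0.421, 0.907, -0.001, 0.002]
ft_force: [-3.4, -4.5, 8.7]
finger_gap: 0.175
finger_force: 79.1
```

Emit:
{"fn": "move_arm", "kwargs": {"rows": [0, 0, 0, 0.1, -1, 0, 0, 0, 0.1, -1, 0, 0, 0, 0.1, -1, 0, 0, 0, 0.1, -1, 0, 0, 0, 0, -1]}}

```text
t: 10.37
tcp_pos: [0.5727, -0.0105, 0.134]
tcp_rot: [0.593, 0.805, -0.001, 0.001]
ft_force: [-4.9, -5.2, 9.2]
finger_gap: 0.172
finger_force: 79.3
```

```bash
python3 - <<'E'
from h import *
import pickle
np.set_printoptions(precision=4,suppress=True)
x,_=tool();print(x['torque'])
for n in('scene','top'):
  s=snap(n);pickle.dump(s,open(n+'6.pkl','wb'))
  f=s['frame'].astype(int);P=cloud(s)
  if n=='scene': cv2.imwrite('pics/s6.png',cv2.resize(s['frame'][195:245,270:340,::-1],None,fx=10,fy=10,interpolation=cv2.INTER_CUBIC))
  red=(f[...,0]>100)&(f[...,1]<90)&(f[...,0]>2*f[...,1])&(P[...,2]>.1)&(P[...,2]<.25)&(np.hypot(P[...,0]-.595,P[...,1]-.33)<.06)
  v,u=np.nonzero(red);print(n,'red',len(u),u.mean(),v.mean(),P[red].mean(0),P[red].min(0),P[red].max(0))
s=snap('wrist','w6')
E
```

```text
t 10.3667 tcp [ 0.5727 -0.0105  0.134 ] psi 1.8710644832289411 polar 0.0017317495851181693 -78.71614745018255 q6 -0.45365619846867405 F [-4.8614 -5.1583  9.1773] gap 0.17173403646079646 79.28530812263489
[-0.9027  0.8448 -0.1242]
scene red 50 317.52 219.52 [0.5962 0.3346 0.1614] [0.5861 0.3134 0.1529] [0.6046 0.3463 0.1691]
top red 16 187.125 187.5 [0.5883 0.325  0.1641] [0.581  0.314  0.1578] [0.5947 0.3396 0.1747]
```

View pics/s6.png

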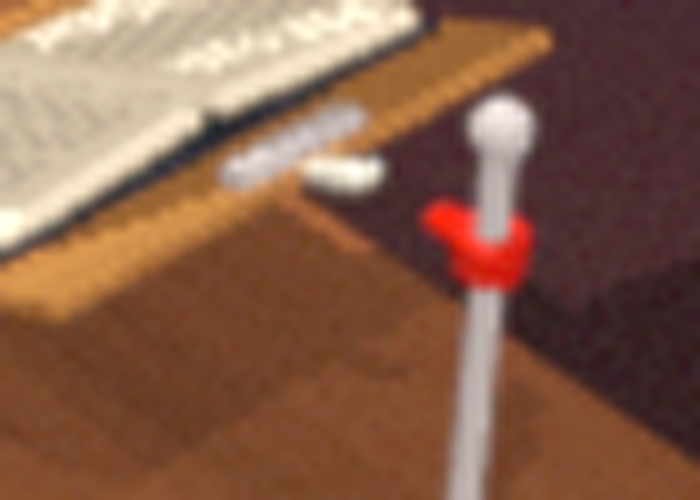

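The tongue tip is at about (308.5,212.5) and the pointer tip at (312.5,216.5) in scene pixels. I'll intersect both rays with the rest's mid-plane.

```bash
cat >> h.py <<'E'
YD=np.array([.0610,.9981,0])
def mid(s,u,v):
    o,d=ray(s,u,v);n=np.array([YD[1],-YD[0],0]);a=np.array([*AX,0])
    p=o+d*(n@(a-o))/(n@d);return np.array([YD@(p-a),p[2]])*1000
E
python3 - <<'E'
from h import *
import pickle
np.set_printoptions(precision=4,suppress=True)
s=pickle.load(open('scene6.pkl','rb'))
for n,u,v in(('tongue',308.3,212.5),('pointer',312.5,216.7),('clip centre',319.2,219.8),('rod top',320,207.8)):print(n,mid(s,u,v))
P=cloud(s)
for u,v in((304,212),(306,212),(307,213),(314,217),(313,217)):print(u,v,P[v,u],s['frame'][v,u])
t=pickle.load(open('top6.pkl','rb'))
cv2.imwrite('pics/t6.png',cv2.resize(t['frame'][175:205,170:215,::-1],None,fx=12,fy=12,interpolation=cv2.INTER_CUBIC))
s5=pickle.load(open('scene5.pkl','rb'))
print('before',mid(s5,210+350/494*700/5,190+100/300*90))
for k,sx in(('5',s5),('6',s)):
    f=sx['frame'].astype(int);
    for v in range(208,224):print(v,[tuple(int(c) for c in f[v,u])[0] for u in range(298,318)],[tuple(int(c) for c in f[v,u])[2] for u in range(298,318)]) if k=='6' else 0
E
```

```text
tongue [304.4511 161.4144]
pointer [322.0645 156.4791]
clip centre [348.1937 161.372 ]
rod top [346.5911 204.0264]
304 212 [0.5925 0.28   0.1554] [242 233 214]
306 212 [0.5908 0.2862 0.158 ] [242 235 217]
307 213 [nan nan nan] [141 129 115]
314 217 [0.5945 0.3201 0.1611] [249  41  18]
313 217 [0.5955 0.3173 0.16  ] [219  37  16]
before [310.3653 136.4944]
208 [179, 187, 211, 202, 199, 203, 189, 192, 184, 183, 179, 134, 110, 84, 78, 75, 75, 74, 100, 182] [157, 168, 195, 185, 178, 177, 143, 109, 75, 70, 64, 54, 55, 48, 50, 49, 50, 49, 77, 166]
209 [212, 213, 205, 202, 193, 214, 192, 180, 177, 144, 112, 87, 75, 75, 80, 77, 75, 75, 83, 134] [194, 194, 188, 180, 145, 117, 88, 67, 65, 60, 47, 52, 48, 47, 52, 52, 49, 50, 59, 116]
210 [209, 207, 197, 219, 217, 213, 194, 173, 145, 129, 85, 76, 77, 75, 73, 74, 75, 72, 76, 98] [191, 183, 155, 164, 150, 139, 119, 120, 95, 104, 59, 50, 47, 45, 47, 46, 49, 43, 48, 77]
211 [206, 215, 235, 250, 249, 249, 249, 250, 227, 220, 122, 75, 77, 77, 79, 74, 76, 79, 79, 92] [178, 156, 176, 217, 217, 218, 220, 229, 202, 204, 104, 49, 50, 51, 55, 45, 52, 52, 52
[... 1470 characters left out ...]
117, 119, 129, 131, 132, 119, 99, 82, 74, 70, 68, 73, 90, 162, 204, 231] [44, 41, 47, 46, 37, 42, 47, 48, 45, 45, 41, 43, 44, 45, 46, 47, 41, 22, 19, 33]
221 [117, 118, 117, 119, 119, 117, 121, 120, 122, 124, 119, 112, 93, 75, 72, 70, 86, 155, 190, 204] [41, 42, 39, 42, 46, 43, 45, 43, 45, 48, 45, 44, 43, 43, 44, 43, 39, 36, 25, 13]
222 [115, 118, 117, 116, 119, 120, 119, 117, 116, 119, 122, 119, 119, 101, 78, 71, 80, 131, 185, 201] [44, 45, 46, 43, 41, 48, 45, 42, 40, 44, 46, 47, 51, 47, 38, 43, 41, 29, 27, 29]
223 [117, 115, 115, 115, 117, 116, 117, 120, 116, 115, 122, 121, 121, 116, 111, 85, 75, 77, 127, 189] [45, 40, 37, 42, 41, 37, 38, 46, 43, 38, 44, 42, 43, 39, 44, 40, 46, 37, 34, 72]
```

The scene view is too coarse for this. I'll let go of the knob, which holds its position, and triangulate the tongue and marker from two wrist-camera positions.

Emit:
{"fn": "move_arm", "kwargs": {"rows": [0, 0, 0, 0, 0.7, 0, 0, 0, 0, 0.7, 0, 0, 0, 0, 0.7, 0, 0, 0, 0, 0.7, 0, 0, -0.03, 0, 0.7]}}

```text
t: 10.93
tcp_pos: [0.5679, -0.008, 0.1556]
tcp_rot: [0.591, 0.807, -0.003, -0.005]
ft_force: [-1.0, -0.1, -0.9]
finger_gap: 0.846
finger_force: 0.0
```

Emit:
{"fn": "move_arm", "kwargs": {"rows": [0, 0, -0.04, 0, 0.7, 0, 0, -0.04, 0, 0.7, 0, 0, -0.04, 0, 0.7, 0.0287, 0.0156, -0.005, 0, 0.7, 0.0287, 0.0156, -0.005, 0, 0.7]}}

```text
t: 11.35
tcp_pos: [0.5864, 0.0549, 0.2959]
tcp_rot: [0.592, 0.806, 0.002, 0.003]
ft_force: [0.3, 0.4, -1.2]
finger_gap: 0.85
finger_force: 0.0
```

Emit:
{"fn": "move_arm", "kwargs": {"rows": [0.0287, 0.0156, -0.005, 0, 0.7, 0.0287, 0.0156, -0.005, 0, 0.7, 0.0287, 0.0156, -0.005, 0, 0.7, 0, 0, 0, 0, 0.7, 0, 0, 0, 0, 0.7]}}

```text
t: 11.77
tcp_pos: [0.6032, 0.1535, 0.3066]
tcp_rot: [0.59, 0.808, 0.0, -0.0]
ft_force: [1.0, -0.6, -0.6]
finger_gap: 0.848
finger_force: 0.0
```

```bash
python3 - <<'E'
from h import *
import pickle
tool();s=snap('wrist','w7');pickle.dump(s,open('w7.pkl','wb'))
E
```

```text
t 11.7667 tcp [0.60324997 0.15347366 0.30661437] psi 1.8803468796532379 polar 0.16518008677890564 79.23590812016003 q6 -0.18710101294428655 F [ 0.97272222 -0.59544244 -0.57754745] gap 0.8480794575078148 0.0
```

Emit:
{"fn": "move_arm", "kwargs": {"rows": [0.0287, 0.0089, 0, 0, 0.7, 0.0287, 0.0089, 0, 0, 0.7, 0.0287, 0.0089, 0, 0, 0.7, 0.0287, 0.0089, 0, 0, 0.7, 0.0287, 0.0089, 0, 0, 0.7]}}

```text
t: 12.23
tcp_pos: [0.6026, 0.3013, 0.3063]
tcp_rot: [0.592, 0.806, -0.0, -0.0]
ft_force: [0.4, -1.1, 0.2]
finger_gap: 0.852
finger_force: 0.0
```

Emit:
{"fn": "move_arm", "kwargs": {"rows": [0, 0, 0, 0, 0.7, 0, 0, 0, 0, 0.7, 0, 0, 0, 0, 0.7]}}

```text
t: 12.48
tcp_pos: [0.6026, 0.3003, 0.3062]
tcp_rot: [0.591, 0.806, -0.001, 0.0]
ft_force: [0.4, -0.6, 0.1]
finger_gap: 0.851
finger_force: 0.0
```

```bash
python3 - <<'E'
from h import *
import pickle
tool();s=snap('wrist','w8');pickle.dump(s,open('w8.pkl','wb'))
a=cv2.imread('pics/w7.png');b=cv2.imread('pics/w8.png')
cv2.imwrite('pics/c8.png',np.vstack([a,b])[:, :][::1] if 0 else cv2.resize(np.hstack([a,b]),(800,300),interpolation=cv2.INTER_AREA))
E
```

```text
t 12.4833 tcp [0.60257504 0.30028752 0.30617848] psi 1.8760953480088476 polar 0.31055696918181935 84.42409997854944 q6 0.0404231531668649 F [ 0.39723367 -0.63791167  0.0649046 ] gap 0.8512369149944494 0.0
```

View pics/c8.png

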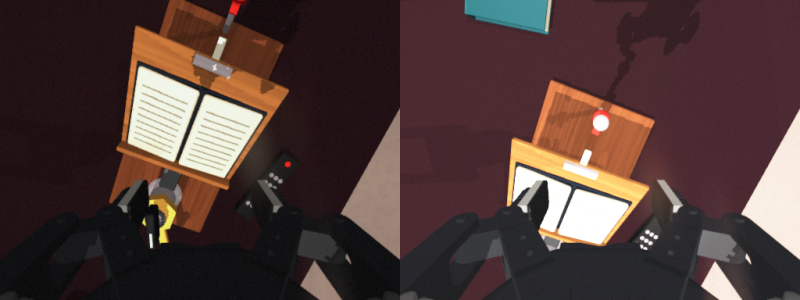

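In the left view (w7) the tongue tip is near (284,47) and the pointer near (295,15). In the right view (w8) the tongue tip is near (242,192) and the pointer near (252,168). I'll zoom in on both.

```bash
python3 - <<'E'
from h import *
a=cv2.imread('pics/w7.png')[0:90,250:330];b=cv2.imread('pics/w8.png')[130:220,215:295]
g=lambda i:cv2.resize(cv2.convertScaleAbs(i,alpha=1.3),None,fx=5,fy=5,interpolation=cv2.INTER_CUBIC)
cv2.imwrite('pics/z8.png',np.hstack([g(a),g(b)]))
E
```

View pics/z8.png

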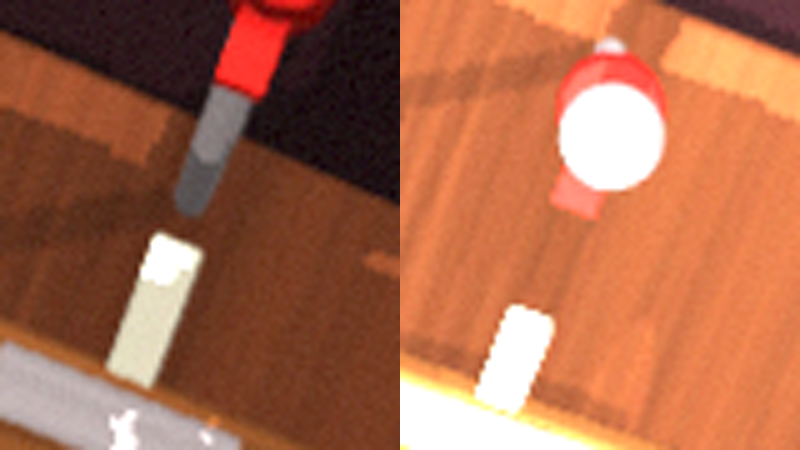

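```bash
cat > m.py <<'E'
from h import *
import pickle
from scipy.optimize import least_squares
np.set_printoptions(precision=4,suppress=True)
def solve(obs):  # obs: (snapshot,u,v,offset of the seen point from the centre)
    def f(c):
        r=[]
        for s,u,v,off in obs:
            o,d=ray(s,u,v);d=d/np.linalg.norm(d);e=c+off-o;r+=list(e-d*(e@d))
        return np.array(r)*1000
    q=least_squares(f,[.59,.3,.16]);return q.x,np.sqrt(2*q.cost)
def off(y,z):return YD*y/1000+np.array([0,0,z/1000])
def zs(s,m,name):
    P=cloud(s);print(name,m.sum(),np.nanmedian(P[m],axis=0),'zrange',np.nanpercentile(P[m][:,2],[5,95]))
E
python3 - <<'E'
from m import *
a=pickle.load(open('w7.pkl','rb'));b=pickle.load(open('w8.pkl','rb'))
for th in(0,1):
    print('tongue',solve([(a,285.6,47.9,off(-1.05*th,2.27*th)),(b,241.4,192.0,off(1.05*th,-2.27*th))]))
for h in(0,6,10):
    print('pointer h',h,solve([(a,297.0,18.2,off(0,-h/2)),(b,249.4,172.0,off(0,h/2))]))
Pa,Pb=cloud(a),cloud(b)
for n,P,pts in(('a',Pa,[(284,51),(282,56),(280,62),(278,68),(298,15),(299,12),(300,9),(303,2)]),('b',Pb,[(240,195),(239,199),(237,204),(249,171),(250,168),(250,165),(256,143)])):
    for u,v in pts:print(n,u,v,P[v,u],P[v-1:v+2,u-1:u+2,2].mean() if v>0 else 0)
E
```

```text
tongue (array([0.5894, 0.2879, 0.1534]), np.float64(0.38511318007406037))
tongue (array([0.5893, 0.2873, 0.1574]), np.float64(0.36881054811218095))
pointer h 0 (array([0.591 , 0.3124, 0.1587]), np.float64(0.37640131549117534))
pointer h 6 (array([0.591 , 0.3131, 0.1596]), np.float64(0.23803236877899184))
pointer h 10 (array([0.591 , 0.3136, 0.1602]), np.float64(0.14578640430420226))
a 284 51 [0.5885 0.2843 0.1562] 0.15675357566985199
a 282 56 [0.5882 0.28   0.1547] 0.15450843010025117
a 280 62 [0.5881 0.2751 0.152 ] 0.1525951544855354
a 278 68 [0.5881 0.2698 0.1504] 0.1502602278022763
a 298 15 [0.5907 0.3144 0.1604] 0.15981056943431465
a 299 12 [0.5907 0.3166 0.1611] 0.1599276724258749
a 300 9 [0.5908 0.3199 0.1589] 0.160036345586332
a 303 2 [0.5914 0.3246 0.1618] 0.1616358072033836
b 240 195 [0.5891 0.2852 0.1569] 0.15688158912254938
b 239 199 [0.5894 0.2802 0.1555] nan
b 237 204 [0.5891 0.2726 0.1509] 0.151619545154258
b 249 171 [0.5951 0.2863 0.0146] 0.07913255267021167
b 250 168 [0.5906 0.3168 0.16  ] 0.15999034643867852
b 250 165 [0.5897 0.3196 0.1595] 0.17515959918918864
b 256 143 [0.5887 0.3431 0.1649] 0.1648288194256221
```

```bash
cat >> m.py <<'E'
def tong(s,ytip=.2975):
    P=cloud(s);f=s['frame'].astype(int);n=np.array([YD[1],-YD[0],0])
    rel=P-np.array([*AX,0]);ry=rel@YD;rx=rel@n;z=P[...,2]
    w=(f.min(-1)>120)&(abs(rx)<.006)&(ry>.276)&(ry<ytip-.001)&(z>.13)&(z<.19)
    w=cv2.erode(w.astype(np.uint8),np.ones((2,2)))>0
    k=np.polyfit(ry[w],z[w],1);th=np.arctan(k[0])
    print('tongue',w.sum(),'rx',rx[w].mean(),'slope',th,'rms',np.std(z[w]-np.polyval(k,ry[w])),'top at tip',np.polyval(k,ytip),'centre',np.polyval(k,ytip)-.0025*np.cos(th))
    r=(f[...,0]>90)&(f[...,0]>1.6*f[...,1])&(abs(rx)<.02)&(z>.145)&(z<.185)
    p=r&(abs(rx)<.005)&(ry>.322)&(ry<.331);c=r&(ry>.333)
    print('pointer',p.sum(),'rx',rx[p].mean(),'ymin',ry[r].min(),'z',np.median(z[p]),z[p].std(),'clip',c.sum(),np.percentile(z[c],[10,50,80,90]) if c.sum() else '')
E
python3 - <<'E'
from m import *
for n in('w7','w8'):tong(pickle.load(open(n+'.pkl','rb')))
E
```

```text
tongue 200 rx -0.0008403897971723131 slope 0.42907798647144385 rms 0.0007652563813436815 top at tip 0.15853507277643483 centre 0.15626169846698484
pointer 108 rx -0.0011635000870136869 ymin 0.27088522001485954 z 0.15989629598500632 0.001211122205673456 clip 54 [0.159  0.1607 0.1636 0.1646]
tongue 97 rx -0.0005388655919530983 slope 0.4297971390649615 rms 0.0005794982816633911 top at tip 0.15842124712059538 centre 0.15614862137616553
pointer 41 rx -0.0012578094271607334 ymin 0.2731560870068268 z 0.1600987512864302 0.0006148803622586256 clip 128 [0.1631 0.1648 0.1655 0.1657]
```

Emit:
{"fn": "move_arm", "kwargs": {"rows": [-0.0358, -0.0153, 0, 0, 0.7, -0.0358, -0.0153, 0, 0, 0.7, -0.0358, -0.0153, 0, 0, 0.7, -0.0358, -0.0153, 0, 0, 0.7, -0.0358, -0.0153, 0, 0, 0.7]}}

```text
t: 12.95
tcp_pos: [0.5828, 0.1047, 0.3069]
tcp_rot: [0.592, 0.806, -0.0, 0.0]
ft_force: [-0.2, -0.2, 0.9]
finger_gap: 0.85
finger_force: 0.0
```

Emit:
{"fn": "move_arm", "kwargs": {"rows": [-0.0358, -0.0153, 0, 0, 0.7, -0.0358, -0.0153, 0, 0, 0.7, -0.0358, -0.0153, 0, 0, 0.7, 0, 0, 0.04, 0, 0.7, 0, 0, 0.04, 0, 0.7]}}

```text
t: 13.37
tcp_pos: [0.5737, -0.0131, 0.2296]
tcp_rot: [0.594, 0.805, 0.002, 0.004]
ft_force: [1.1, 0.2, -0.8]
finger_gap: 0.849
finger_force: 0.0
```

Emit:
{"fn": "move_arm", "kwargs": {"rows": [0, 0, 0, 0, 0.7, 0, 0, 0, 0, 0.7]}}

```text
t: 13.53
tcp_pos: [0.5699, -0.0094, 0.2247]
tcp_rot: [0.592, 0.806, -0.001, -0.003]
ft_force: [0.4, -0.4, 1.1]
finger_gap: 0.853
finger_force: 0.0
```

```bash
python3 - <<'E'
from h import *
np.set_printoptions(precision=4,suppress=True)
x,M=tool();print(totool([.572,-.0092,.132],M,x['tcp_pos']))
s=snap('wrist','w9');P=cloud(s);z=P[...,2]
k=(z>.139)&(z<.155)&(np.hypot(P[...,0]-.572,P[...,1]+.009)<.05);print('knob',k.sum(),bar(P,k))
E
```

```text
t 13.5333 tcp [ 0.5699 -0.0094  0.2247] psi 1.8747072307748964 polar 0.002558495293998927 -166.6757661738319 q6 -0.45858312941021695 F [ 0.4361 -0.413   1.1305] gap 0.8532572759872736 0.0
[-0.0007  0.0025  0.0927]
knob 1425 (array([ 0.5711, -0.0083]), (15.609625816345215, 62.9061279296875), 18.192054748535156)
```

Emit:
{"fn": "move_arm", "kwargs": {"rows": [0, 0.002, 0.032, 0, 0.6, 0, 0, 0.03, 0, 0.6, 0, 0, 0.03, 0, 0.5, 0, 0, 0, 0, 0.5, 0, 0, 0, 0, -1]}}

```text
t: 14.0
tcp_pos: [0.5745, -0.0074, 0.1361]
tcp_rot: [0.591, 0.807, -0.0, 0.0]
ft_force: [-0.2, 0.5, 1.8]
finger_gap: 0.623
finger_force: 0.0
```

Emit:
{"fn": "move_arm", "kwargs": {"rows": [0, 0, 0, 0, -1, 0, 0, 0, 0, -1, 0, 0, 0, 0, -1, 0, 0, 0, 0, -1, 0, 0, 0, 0, -1]}}

```text
t: 14.42
tcp_pos: [0.5725, -0.009, 0.1382]
tcp_rot: [0.591, 0.807, -0.002, -0.001]
ft_force: [-16.7, -3.6, 17.5]
finger_gap: 0.172
finger_force: 79.4
```

Emit:
{"fn": "move_arm", "kwargs": {"rows": [0, 0, 0, 0, -1, 0, 0, 0, 0.0575, -1, 0, 0, 0, 0.0575, -1, 0, 0, 0, 0, -1, 0, 0, 0, 0, -1]}}

```text
t: 14.83
tcp_pos: [0.5725, -0.009, 0.1382]
tcp_rot: [0.636, 0.771, -0.002, -0.001]
ft_force: [-18.3, -5.6, 16.7]
finger_gap: 0.171
finger_force: 79.4
```

Emit:
{"fn": "move_arm", "kwargs": {"rows": [0, 0, 0, 0, 0.7, 0, 0, 0, 0, 0.7, 0, 0, 0, 0, 0.7, 0, 0, 0, 0, 0.7, 0, 0, -0.03, 0, 0.7]}}

```text
t: 15.25
tcp_pos: [0.5702, -0.0069, 0.1592]
tcp_rot: [0.636, 0.771, -0.003, -0.004]
ft_force: [-1.4, 0.2, -1.5]
finger_gap: 0.842
finger_force: 0.0
```

Emit:
{"fn": "move_arm", "kwargs": {"rows": [0, 0, -0.03, 0, 0.7, 0, 0, -0.03, 0, 0.7, 0, 0, 0, 0, 0.7, 0, 0, 0, 0, 0.7]}}

```text
t: 15.58
tcp_pos: [0.5758, -0.0077, 0.2277]
tcp_rot: [0.636, 0.771, 0.002, 0.002]
ft_force: [-0.1, -0.3, -0.0]
finger_gap: 0.851
finger_force: 0.0
```

```bash
python3 - <<'E'
from m import *
x,M=tool()
s=snap('wrist','w10');P=cloud(s);z=P[...,2]
k=(z>.139)&(z<.155)&(np.hypot(P[...,0]-.572,P[...,1]+.009)<.05);print('knob',k.sum(),bar(P,k))
print(totool([.595,.16,.31],M,x['tcp_pos']))
E
```

```text
t 15.5833 tcp [ 0.5758 -0.0077  0.2277] psi 1.7622122247227514 polar 0.0035993727580224183 17.718442492874217 q6 -0.3417811762166601 F [-0.0838 -0.2884 -0.0309] gap 0.8511649145147745 0.0
knob 1387 (array([ 0.5714, -0.008 ]), (15.728096961975098, 62.668270111083984), 10.112297058105469)
[ 0.1608  0.0512 -0.0823]
```

Emit:
{"fn": "move_arm", "kwargs": {"rows": [0.036, 0.0102, -0.0165, 0, 0.7, 0.036, 0.0102, -0.0165, 0, 0.7, 0.036, 0.0102, -0.0165, 0, 0.7, 0.036, 0.0102, -0.0165, 0, 0.7, 0.036, 0.0102, -0.0165, 0, 0.7]}}

```text
t: 16.05
tcp_pos: [0.589, 0.1804, 0.3058]
tcp_rot: [0.637, 0.771, -0.001, -0.001]
ft_force: [0.3, 0.7, -0.0]
finger_gap: 0.853
finger_force: 0.0
```

Emit:
{"fn": "move_arm", "kwargs": {"rows": [0, 0, 0, 0, 0.7, 0, 0, 0, 0, 0.7, 0, 0, 0, 0, 0.7]}}

```text
t: 16.3
tcp_pos: [0.5891, 0.1786, 0.3051]
tcp_rot: [0.636, 0.772, -0.001, -0.001]
ft_force: [-0.2, -0.3, -0.6]
finger_gap: 0.849
finger_force: 0.0
```

```bash
python3 - <<'E'
from m import *
tool()
for i in range(3):tong(snap('wrist','w11_%d'%i))
E
```

```text
t 16.3 tcp [0.5891 0.1786 0.3051] psi 1.7627928099277401 polar 0.18810698964529132 84.90567929972114 q6 -0.02538052628702018 F [-0.1898 -0.32   -0.5949] gap 0.8493672399417204 0.0
tongue 175 rx -0.000819593455611172 slope 0.43391730742711343 rms 0.0008386989021708336 top at tip 0.16064220336933177 centre 0.15837388894784454
pointer 95 rx -0.0011955103812885256 ymin 0.27011216408922095 z 0.15979803672775628 0.0010545469854956985 clip 378 [0.1614 0.1647 0.1656 0.166 ]
tongue 177 rx -0.0008747411436006419 slope 0.4346094863837924 rms 0.0007836243308856627 top at tip 0.1606055134340939 centre 0.15833792708497976
pointer 96 rx -0.00113345634309831 ymin 0.27011356388226837 z 0.16005074306669093 0.0009984826977268812 clip 379 [0.1609 0.1648 0.1656 0.166 ]
tongue 166 rx -0.0008145649322090809 slope 0.4305983331735089 rms 0.0007818254995730703 top at tip 0.160374102961161 centre 0.1581023125627771
pointer 95 rx -0.0011737639051959676 ymin 0.26994767534267067 z 0.15983057401328604 0.0009519803060911549 clip 368 [0.1608 0.1648 0.1656 0.1661]
```

The tongue centre (0.1582) now matches the marker's mid height (about 0.158). Next I'll go back to the peg.

Emit:
{"fn": "move_arm", "kwargs": {"rows": [0, 0, 0, -0.0843, 0.7, 0, 0, 0, -0.0843, 0.7, 0, 0, 0, -0.0843, 0.7, -0.038, -0.0137, 0, 0, 1, -0.038, -0.0137, 0, 0, 1]}}

```text
t: 16.87
tcp_pos: [0.5972, 0.0979, 0.3063]
tcp_rot: [0.533, 0.846, -0.0, -0.001]
ft_force: [1.5, 0.4, 0.8]
finger_gap: 1.001
finger_force: 0.0
```

Emit:
{"fn": "move_arm", "kwargs": {"rows": [-0.038, -0.0137, 0, 0, 1, -0.038, -0.0137, 0, 0, 1, -0.038, -0.0137, 0, 0, 1, -0.038, -0.0137, 0, 0, 1, -0.038, -0.0137, 0, 0, 1]}}

```text
t: 17.28
tcp_pos: [0.6166, -0.1059, 0.3065]
tcp_rot: [0.535, 0.845, -0.0, -0.0]
ft_force: [1.9, -0.4, 0.6]
finger_gap: 0.999
finger_force: 0.0
```

Emit:
{"fn": "move_arm", "kwargs": {"rows": [0, 0, 0.035, 0, 1, 0, 0, 0.035, 0, 1, 0, 0, 0.025, 0, 1, 0, 0, 0, 0, 1, 0, 0, 0, 0, 1]}}

```text
t: 17.7
tcp_pos: [0.6158, -0.1034, 0.2102]
tcp_rot: [0.535, 0.845, -0.001, -0.002]
ft_force: [0.3, 0.4, 0.5]
finger_gap: 1.003
finger_force: 0.0
```

```bash
python3 - <<'E'
from m import *
x,M=tool();print(totool([.6172,-.1032,.113],M,x['tcp_pos']))
s=snap('wrist','w12');P=cloud(s);f=s['frame'].astype(int);z=P[...,2]
red=(f[...,0]>60)&(f[...,1]<50)&(z>.119)&(z<.135)&(np.hypot(P[...,0]-.6178,P[...,1]+.1035)<.03)
if red.sum()>10: print('peg',red.sum(),P[red].mean(0),bar(P,red))
E
```

```text
t 17.7 tcp [ 0.6158 -0.1034  0.2102] psi 2.013123299318849 polar 0.10405111017549329 -65.33776790530851 q6 -0.7347680752151833 F [0.2982 0.3724 0.4832] gap 1.0033200622571066 0.0
[-0.0008  0.0017  0.0972]
peg 269 [ 0.6185 -0.1003  0.1234] (array([ 0.6176, -0.1025]), (18.43902015686035, 18.671358108520508), 70.97468566894531)
```

Emit:
{"fn": "move_arm", "kwargs": {"rows": [0, 0.002, 0.033, 0, 1, 0, 0, 0.033, 0, 1, 0, 0, 0.03, 0, 1, 0, 0, 0, 0, 0.6, 0, 0, 0, 0, -1], "force": 40}}

```text
t: 18.17
tcp_pos: [0.6195, -0.1017, 0.1171]
tcp_rot: [0.534, 0.846, -0.0, -0.0]
ft_force: [0.2, -0.6, 0.6]
finger_gap: 0.748
finger_force: 0.0
```

Emit:
{"fn": "move_arm", "kwargs": {"rows": [0, 0, 0, 0, -1, 0, 0, 0, 0, -1, 0, 0, 0, 0, -1, 0, 0, 0, 0, -1, 0, 0, 0, 0, -1]}}

```text
t: 18.58
tcp_pos: [0.6206, -0.1026, 0.1193]
tcp_rot: [0.534, 0.846, 0.0, 0.002]
ft_force: [-3.5, -1.1, 7.6]
finger_gap: 0.22
finger_force: 38.8
```

Emit:
{"fn": "move_arm", "kwargs": {"rows": [0, 0, 0, 0, -1, 0, 0, 0, 0, -1]}}

```text
t: 18.75
tcp_pos: [0.6206, -0.1026, 0.1193]
tcp_rot: [0.534, 0.846, 0.0, 0.002]
ft_force: [-2.7, -1.3, 7.5]
finger_gap: 0.214
finger_force: 38.8
```

```bash
cat >> m.py <<'E'
def nut():
    x,M=tool();d=x['tcp_pos'][:2]-AX;a=np.arctan2(d[1],d[0])
    F=x['ft_force'][:2];t=np.array([-np.sin(a),np.cos(a)])
    print('nut',a+np.radians(93.45),'tangential on tool (ccw+)',F@t,'radial',F@d/np.hypot(*d),'psi-a',x and (np.arctan2(M[1,0],M[0,0])-a))
E
python3 -c "
from m import *
nut()"
```

```text
t 18.75 tcp [ 0.6206 -0.1026  0.1193] psi 2.0150118334851403 polar 0.10545879638323029 -62.78292300522 q6 -0.7325013486559149 F [-2.7278 -1.3329  7.4785] gap 0.21444652009377088 38.77517223358154
nut 0.535241465521519 tangential on tool (ccw+) -3.0354373310097396 radial -0.06228860709950866 psi-a 3.1107805539523223
```

Emit:
{"fn": "move_arm", "kwargs": {"rows": [0.0001, -0.0052, 0, 0.05, -1, 0.0001, -0.0052, 0, 0.05, -1, 0.0001, -0.0052, 0, 0.05, -1, 0.0001, -0.0052, 0, 0.05, -1, 0.0001, -0.0052, 0, 0.05, -1]}}

```text
t: 19.17
tcp_pos: [0.5975, -0.1113, 0.1194]
tcp_rot: [0.636, 0.772, 0.001, 0.004]
ft_force: [3.4, -2.4, 3.1]
finger_gap: 0.219
finger_force: 39.5
```

Emit:
{"fn": "move_arm", "kwargs": {"rows": [0.0001, -0.0052, 0, 0.05, -1, 0.0001, -0.0052, 0, 0.05, -1, 0.0001, -0.0052, 0, 0.05, -1, 0.0001, -0.0052, 0, 0.05, -1, 0.0001, -0.0052, 0, 0.05, -1]}}

```text
t: 19.58
tcp_pos: [0.5715, -0.1143, 0.1195]
tcp_rot: [0.727, 0.686, 0.001, 0.004]
ft_force: [2.9, -6.5, 3.7]
finger_gap: 0.219
finger_force: 39.5
```

Emit:
{"fn": "move_arm", "kwargs": {"rows": [0.0001, -0.0052, 0, 0.05, -1, 0.0001, -0.0052, 0, 0.05, -1, 0.0001, -0.0052, 0, 0.05, -1, 0, -0.0026, 0, 0.025, -1]}}

```text
t: 19.92
tcp_pos: [0.553, -0.1125, 0.1195]
tcp_rot: [0.785, 0.62, 0.001, 0.004]
ft_force: [1.4, -9.4, 2.7]
finger_gap: 0.217
finger_force: 39.5
```

```bash
python3 -c "
from m import *
nut()"
```

```text
t 19.9167 tcp [ 0.553  -0.1125  0.1195] psi 1.337757719143924 polar 0.10545612911519608 -100.6114088576815 q6 -0.10362934013919184 F [ 1.4387 -9.4047  2.709 ] gap 0.21709042239440218 39.46139574050903
nut -0.12499016364802817 tangential on tool (ccw+) 3.1459331323145263 radial 8.978943639146804 psi-a 3.0937580687806534
```

Emit:
{"fn": "move_arm", "kwargs": {"rows": [-0.0004, -0.0021, 0, 0.02, -1, -0.0004, -0.0021, 0, 0.02, -1, -0.0004, -0.0021, 0, 0.02, -1, 0, -0.0021, 0, 0.02, -1]}}

```text
t: 20.25
tcp_pos: [0.5449, -0.1107, 0.1194]
tcp_rot: [0.808, 0.589, 0.001, 0.004]
ft_force: [2.2, -6.3, 4.3]
finger_gap: 0.218
finger_force: 39.5
```

```bash
python3 -c "
from m import *
nut()"
```

```text
t 20.25 tcp [ 0.5449 -0.1107  0.1194] psi 1.2592606399800859 polar 0.10553115354085393 -105.11492137838746 q6 -0.028520937762538483 F [ 2.2396 -6.302   4.33  ] gap 0.21771407272639287 39.499937295913696
nut -0.2035912850391366 tangential on tool (ccw+) 3.805398630997382 radial 5.49996297152746 psi-a 3.0938621110079234
```

```bash
cat >> m.py <<'E'
def nut2():
    nut();x=manip.state();d=x['tcp_pos'][:2]-AX;F=x['ft_force'];T=d[0]*F[1]-d[1]*F[0];print('Mz',x['torque'][2],'axis torque/0.105: F',T/.105,'with M',(T+x['torque'][2])/.105)
E
python3 -c "
from m import *
nut2()"
```

```text
t 20.25 tcp [ 0.5449 -0.1107  0.1194] psi 1.2592606399800859 polar 0.10553115354085393 -105.11492137838746 q6 -0.028520937762538483 F [ 2.2396 -6.302   4.33  ] gap 0.21771407272639287 39.499937295913696
nut -0.2035912850391366 tangential on tool (ccw+) 3.805398630997382 radial 5.49996297152746 psi-a 3.0938621110079234
Mz 0.31810932439215317 axis torque/0.105: F 3.8246486401137156 with M 6.854261253372317
```

Emit:
{"fn": "move_arm", "kwargs": {"rows": [-0.0003, -0.0021, 0, 0.02, -1, -0.0003, -0.0021, 0, 0.02, -1, -0.0003, -0.0021, 0, 0.02, -1]}}

```text
t: 20.5
tcp_pos: [0.5388, -0.1089, 0.1193]
tcp_rot: [0.826, 0.564, 0.002, 0.003]
ft_force: [3.9, -4.7, 7.3]
finger_gap: 0.213
finger_force: 39.8
```

```bash
python3 -c "
from m import *
nut2()"
```

```text
t 20.5 tcp [ 0.5388 -0.1089  0.1193] psi 1.1990505268092093 polar 0.10557692391923545 -108.52982028052853 q6 0.029935602003532666 F [ 3.9433 -4.6595  7.2581] gap 0.21296808943443485 39.7691148519516
nut -0.26319251450423775 tangential on tool (ccw+) 5.219642807592656 radial 3.164729217894231 psi-a 3.093253227302148
Mz 0.3463652778338692 axis torque/0.105: F 5.248322205550424 with M 8.547039137301558
```

Emit:
{"fn": "move_arm", "kwargs": {"rows": [-0.0002, -0.0021, 0, 0.02, -1, -0.0002, -0.0021, 0, 0.02, -1, -0.0002, -0.0021, 0, 0.02, -1, -0.0002, -0.0021, 0, 0.02, -1]}}

```text
t: 20.83
tcp_pos: [0.5314, -0.1061, 0.1193]
tcp_rot: [0.847, 0.531, 0.003, 0.004]
ft_force: [5.2, -4.4, 3.3]
finger_gap: 0.212
finger_force: 39.6
```

```bash
python3 -c "
from m import *
nut2()"
```

```text
t 20.8333 tcp [ 0.5314 -0.1061  0.1193] psi 1.1191978981710409 polar 0.10561446665828308 -112.85739093685457 q6 0.1093382425755021 F [ 5.156  -4.4159  3.2773] gap 0.21194221471388502 39.64525580406189
nut -0.33872287106981913 tangential on tool (ccw+) 6.466447919515603 radial 2.0663144562868587 psi-a 3.0889309552295607
Mz 0.3162508980807978 axis torque/0.105: F 6.504289982792426 with M 9.516203297847644
```

Emit:
{"fn": "move_arm", "kwargs": {"rows": [-0.0002, -0.0021, 0, 0.02, -1, -0.0002, -0.0021, 0, 0.02, -1, -0.0002, -0.0021, 0, 0.02, -1]}}

```text
t: 21.08
tcp_pos: [0.526, -0.1037, 0.1194]
tcp_rot: [0.863, 0.505, 0.003, 0.004]
ft_force: [8.3, -3.5, 1.8]
finger_gap: 0.217
finger_force: 39.5
```

```bash
python3 -c "
from m import *
nut2()"
```

```text
t 21.0833 tcp [ 0.526  -0.1037  0.1194] psi 1.0593110951808997 polar 0.10561288768052918 -116.05221061314494 q6 0.16965874680020748 F [ 8.3023 -3.4806  1.8076] gap 0.21746982399382464 39.53999161720276
nut -0.3944829934285854 tangential on tool (ccw+) 8.987367918824626 radial -0.5192945597564418 psi-a 3.084804274598186
Mz 0.42230074443998483 axis torque/0.105: F 9.039827414803966 with M 13.061739266613346
```

Emit:
{"fn": "move_arm", "kwargs": {"rows": [0, 0, 0, 0, -1, 0, 0, 0, 0, -1, 0, 0, 0, 0, -1, 0, 0, 0, 0, -1, 0, 0, 0, 0, -1]}}

```text
t: 21.5
tcp_pos: [0.5257, -0.1035, 0.1193]
tcp_rot: [0.863, 0.506, 0.003, 0.003]
ft_force: [5.1, -2.2, 4.5]
finger_gap: 0.221
finger_force: 39.7
```

```bash
python3 -c "
from m import *
nut2()"
```

```text
t 21.5 tcp [ 0.5257 -0.1035  0.1193] psi 1.0602445115742432 polar 0.10560494946997041 -116.2281608158796 q6 0.16881217678562033 F [ 5.0751 -2.1623  4.5058] gap 0.22069168378452814 39.65090990066528
nut -0.39755390378585687 tangential on tool (ccw+) 5.508194852697114 radial -0.30323609505106053 psi-a 3.088808601348801
Mz 0.37595763637429136 axis torque/0.105: F 5.539929896093619 with M 9.120478813944013
```

Emit:
{"fn": "move_arm", "kwargs": {"rows": [0, 0, 0, 0, 1, 0, 0, 0, 0, 1, 0, 0, 0, 0, 1, 0, 0, 0, 0, 1, 0, 0, 0, 0, 1]}}

```text
t: 21.92
tcp_pos: [0.5219, -0.1022, 0.1159]
tcp_rot: [0.863, 0.505, -0.0, -0.0]
ft_force: [0.1, 0.6, 0.3]
finger_gap: 0.91
finger_force: 0.0
```

Emit:
{"fn": "move_arm", "kwargs": {"rows": [0, 0, -0.03, 0, 1, 0, 0, -0.03, 0, 1, 0, 0, -0.03, 0, 1, 0, 0, 0, -0.117, 1, 0, 0, 0, -0.117, 1]}}

```text
t: 22.33
tcp_pos: [0.5237, -0.1029, 0.209]
tcp_rot: [0.796, 0.605, 0.001, 0.002]
ft_force: [-0.1, 0.2, -1.1]
finger_gap: 1.002
finger_force: 0.0
```

Emit:
{"fn": "move_arm", "kwargs": {"rows": [0, 0, 0, -0.117, 1, 0, 0, 0, -0.117, 1, 0, 0, 0, -0.117, 1, 0, 0, 0, -0.117, 1, 0.0331, 0.0145, -0.0119, 0, 1]}}

```text
t: 22.75
tcp_pos: [0.5282, -0.0707, 0.2155]
tcp_rot: [0.635, 0.773, -0.002, -0.002]
ft_force: [1.0, 0.3, 0.1]
finger_gap: 1.001
finger_force: 0.0
```

Emit:
{"fn": "move_arm", "kwargs": {"rows": [0.0331, 0.0145, -0.0119, 0, 1, 0.0331, 0.0145, -0.0119, 0, 1, 0.0331, 0.0145, -0.0119, 0, 1, 0.0331, 0.0145, -0.0119, 0, 1, 0.0331, 0.0145, -0.0119, 0, 1]}}

```text
t: 23.17
tcp_pos: [0.5698, 0.1109, 0.278]
tcp_rot: [0.636, 0.771, -0.0, -0.0]
ft_force: [0.6, 0.2, 0.9]
finger_gap: 0.998
finger_force: 0.0
```

Emit:
{"fn": "move_arm", "kwargs": {"rows": [0.0331, 0.0145, -0.0119, 0, 1, 0.0331, 0.0145, -0.0119, 0, 1, 0, 0, 0, 0, 1, 0, 0, 0, 0, 1, 0, 0, 0, 0, 1]}}

```text
t: 23.58
tcp_pos: [0.5854, 0.1794, 0.3006]
tcp_rot: [0.636, 0.772, -0.001, -0.0]
ft_force: [-0.4, -0.8, -0.3]
finger_gap: 0.996
finger_force: 0.0
```

```bash
python3 - <<'E'
from m import *
tool()
for i in range(3):
    s=snap('wrist','w13_%d'%i);tong(s)
P=cloud(s);f=s['frame'].astype(int);z=P[...,2]
red=(f[...,0]>60)&(f[...,1]<50)&(z>.115)&(z<.135)&(P[...,1]<-.05)
if red.sum()>5: print('peg',red.sum(),P[red].mean(0))
k=(z>.135)&(z<.155)&(np.hypot(P[...,0]-.572,P[...,1]+.009)<.05)
if k.sum()>50:print('knob',k.sum(),bar(P,k))
E
```

```text
t 23.5833 tcp [0.5854 0.1794 0.3006] psi 1.7625893877369538 polar 0.18861583414220348 86.04026397475555 q6 -0.02287028809222543 F [-0.4122 -0.7653 -0.2646] gap 0.9955825513193352 0.0
tongue 184 rx -0.0007985624257832 slope 0.44944516785499483 rms 0.0007911550218997356 top at tip 0.16076689380000128 centre 0.1585151730584904
pointer 98 rx -0.001176846099966118 ymin 0.2699552277124692 z 0.16011880012817792 0.0010002752448767926 clip 372 [0.1628 0.1649 0.1656 0.166 ]
tongue 179 rx -0.0008366786251619469 slope 0.452433275392482 rms 0.0007946728368424145 top at tip 0.16083726621269737 centre 0.15858880109576995
pointer 101 rx -0.001136680716467678 ymin 0.2699658460393084 z 0.16010944688403056 0.0010570553454813138 clip 368 [0.163  0.1648 0.1656 0.166 ]
tongue 177 rx -0.0008581845245975713 slope 0.4181913066781167 rms 0.0008299059828870888 top at tip 0.16026523587347724 centre 0.15798067347349626
pointer 100 rx -0.0010925433745478245 ymin 0.27004696988271054 z 0.15997701134718698 0.0008449244447626712 clip 374 [0.1623 0.1647 0.1656 0.166 ]
knob 158 (array([0.5671, 0.0156]), (15.770569801330566, 16.308053970336914), 9.638779640197754)
```

View pics/w13_0.png

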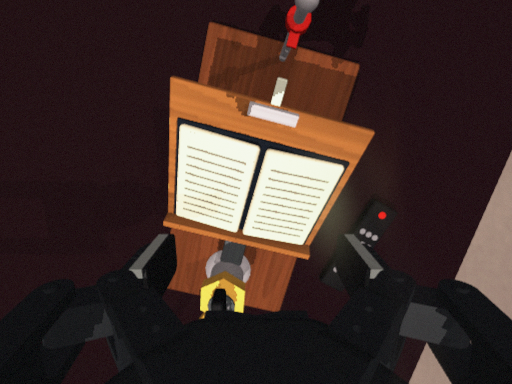

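The final view shows the tongue (280,85) lined up with the red pointer (291,40), level to within about 0.5 mm. The nut is tight, and the robot is touching nothing. I'm handing the job in.

```bash
python3 -c "
from rig import manip
print(manip.sign_off())"
```

```text
the job is handed in; nothing more can be done
None
```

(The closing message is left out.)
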